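# Free the vial from the ratchet clamp, mix it and put it on the tray

## Robot

A 6-joint arm with a two-finger parallel gripper is mounted at the origin on a cart in front of the work surface, level with it; the furniture and walls round the work are solid. World frame = base frame: x ahead of the robot, y to its left, z up, the work surface at z = 0. Lengths are in mm, angles in rad, forces in N, time in s.
With the tool pointing down it reaches from about 325 to 775 mm from the base axis. Payload 5.5 kg.
Tool frame: the origin (TCP) lies midway between the tips of the shut fingers; the grasp point (between the pads) lies manip.tcp_to_grasp behind it (manip.tcp_to_grasp is the distance from the TCP to the grasp point, in mm); z points along the fingers, y is the direction in which the jaws open and shut (so a half turn about z gives the same grasp; the last joint's range is limited). The gripper opens to 88 mm and grips with 3 to 60 N. Pads are 20 mm wide; open, the fingers measure 115 mm over their backs; the gripper's body (75 mm by 178 mm) begins 61 mm behind the grasp point.
Start: joints at [-1.246, 0.091, 1.231, -0, 1.82, -0.057], TCP at [223.556, -556.812, 222.631] pointing down, gripper open.
Joint ranges: [-2.87, 2.87], [-0.86, 2.18], [0.17, 2.46], [-1.51, 4.65], [0.06, 2.69], [-2.65, 2.65]. Speed limits (rad/s): [2.57, 2.57, 3.01, 3.14, 3.14, 3.14].

## Interface

Orientations are given as a unit quaternion [w, x, y, z].
In Python, from bench import manip gives the robot as it stands.
- The arm moves only by the tool play_rows, never from a script. Its argument "commands" is a list of rows, each a list of 3 entries, a list of its own where there are three numbers: the turn, a rotation vector about the tool's x, y, z in degrees, then the shift along the tool's x, y, z in cm, then the closure, from -1 (fully open) to 1 (shut). In form: [[[wx, wy, wz], [dx, dy, dz], fingers], ...]. A call has 1 to 10 rows; each row is the pose to reach, as a shift and turn from the pose commanded when the call began, along the tool's axes at that moment; what a row does not reach only later rows make up. A row lasts 1/10 s, in which the tool goes at most 50 mm and 8.59 degrees, less where a joint would pass 70% of its speed; a pose out of reach is approached as far as the arm can. A call with a gripper value outside its range is refused whole. The fingers move at their own pace and stop on an object; "squeeze" is the grip in N (left out, the last holds). Time passes only in rows, so rows that repeat a pose let the fingers close. It gives the time, the measured TCP pose, the force and the opening at its end, in the units of the state.
- manip.sense(): the state, without advancing time (a new reading comes with each control period).
- manip.grab_frame(name): name is "side" or "top" or "wrist"; returns the picture (400x640x3 uint8, red, green, blue); there is no depth.
- manip.get_calibration(name): a dict with "K" (3x3 intrinsics, pixels), "R" (3x3) and "t" (3): a world point X has camera coordinates R X + t. Camera axes: x right, y down, z forward; pixel columns grow to the right and rows downward; lengths in mm; the calibration is good to about 2 mm. A picture is of the moment at which its call begins: read the wrist's pose just before it. get_calibration takes no time and is no camera call; for the wrist camera it gives the pose at the moment of the call.
- manip.hand_in(): hands the job in, once; it reports no verdict.
The state is a dict: "time_s": time; "joint_pos": joint angles; "joint_vel": joint speeds; "joint_efforts": joint torques, N m; "ee_pos": TCP position; "tcp_rot": TCP orientation; "force": force on the tool from outside, world axes, zero at the start; "ft_torque": the same for the moment, N m; "finger_gap": finger opening in mm.
Only numpy, scipy, OpenCV 4.12 (cv2) and the standard library are available. Lean on these libraries where they do the work, as an engineer would, in place of code of your own. Each camera call takes 0.05 s, during which the arm holds its last target.

## Task

The amber vial has just been stoppered and is still held in the ratchet bar clamp: swing the pawl up and right back so that it stays clear of the teeth, then pull the toothed bar back by its black handle all the way to its stop, leaving the vial standing. Take the vial out upright, press it down on the middle of the touch mixer's sprung platform until the platform is fully down and keep it there for a good second, then set it down gently, upright, inside the blue sample tray and let go. Do not tip the vial or push the sample cup and the clear bottle about.

Things in the scene. Friction and masses are not known exactly. Their poses are not given: they have to be found in the camera images.
- clamp: ratchet bar clamp fixed to the desk: grey base 212 x 72 mm, top at z = 24 mm. Origin on the desk under the bar's centre line; +x along the bar from black handle to fixed V jaw (x 85 to 122 mm), y across. Guide channel x -85 to 6 mm, y +-17 mm, top at z = 62 mm. Jaws end below z = 69 mm. Moving jaw, on the bar, x 40 to 52 mm when clamped. The vial stands on the base at x = 75 mm, y = 0
- pawl (a joint): pawl angle: 0 with its nose down between the teeth, 1.9 swung right back on its stop. Hinge across the bar (along the clamp's y); the grip rises, then goes over toward the black handle as the angle grows. No spring: below about 1.0 its weight drops it onto the teeth, past about 1.5 it falls back on its stop and stays there
- pawl_hinge (a point): point on the pawl's hinge axis, at x = -46 mm, y = 0, z = 62 mm of the clamp
- pawl_grip (a point): centre of the pawl's red cross-grip, a rod 12 mm thick and 34 mm long along the clamp's y (pinch it by its two ends). Pawl down: 30 mm in +x of and 19 mm above the hinge (81 mm above the desk, radius 35.5 mm about the hinge). Right back: 28 mm in -x of and 22 mm above the hinge, top at z = 90 mm
- bar_handle (a point): centre of the waist of the black handle on the toothed bar's end: axis along the clamp's x, z = 47 mm; waist 21 mm thick, 28 mm long between 28 mm collars. At clamp x = -125 mm when clamped; pulled along the clamp's -x it goes 34 mm to its stop (x = -159 mm). The bar (0.3 kg, loose in its channel, 1 mm play) stays where left; the lowered pawl stops it after 1.5 mm
- vial_mid (a point): centre of the amber glass vial with grey stopper, half-way up: 122 mm tall, round body 44 mm thick up to 80 mm above its foot, then a shoulder to the narrow neck; about 0.1 kg. It starts upright between the jaws, its foot 24 mm above the desk
- mixer: touch mixer fixed to the desk: white case 90 x 104 mm, round black rubber platform of 69 mm diameter with a grey middle on top. Origin on the desk under the platform's centre, dial side to -x
- mixer_top (a point): centre of the mixer platform's upper face when nothing presses it, 78 mm above the desk (it does not move with the platform)
- mixer_pad (a joint): how far the platform is pushed down: 0 free, 0.007 m fully down; sprung, about 2 N to start and 8 N fully down
- tray: shallow blue plastic sample tray fixed to the desk, 100 (x) x 156 (y) x 14 mm, walls and floor 3 mm. Origin under its centre on the desk; the sample cup stands on its +y half
- tray_free (a point): middle of the tray's free (-y) half, on its inner floor, 3 mm above the desk
- cup: sample cup with red lid, 60 mm thick, 70 mm tall, standing loose on the tray; origin at the centre of its foot
- bottle: clear bottle, 67 mm thick, 152 mm tall, standing loose on the desk; origin at the centre of its foot
- microscope: large white and black microscope fixed on the desk, 383 mm tall; it fills x = 0.27 to 0.56 m, y = -0.09 to 0.16 m of the desk and may stand between the arm's start and the work, so first raise the tool tip above z = 0.43 m and pass over it. Origin on the desk near its middle

How it is judged:
By the outcome, as a careful person would: the job done as asked, in the order asked, and still so for the second after the job is handed in, with the robot touching nothing.
It also fails if it takes over 72 s, if anything falls off the work surface, if the arm or the gripper's body presses on something with over 40 N, if the wrist force passes 120 N, or if a joint passes its speed limit or range.

## Working session

There is one attempt and no reset: what is moved stays moved. The work goes in short steps, Python scripts to look and compute and a tool call to move; the robot and the scene stay as the last step left them, time stands still between calls to the robot, and variables do not carry over. Pictures are saved under pics/ and viewed, and the job is handed in when it is done.

Besides the shell and the picture viewer there is one more tool, called after "Request:" by a JSON object that holds its "fn" and its "kwargs". play_rows: Moves the arm, as the interface text tells. Its arguments: {"type":"object","properties":{"commands":{"type":"array","items":{"type":"array"}},"squeeze":{"type":"number"}},"required":["commands"]}

```bash
ls; mkdir -p pics
python3 - <<'E'
from bench import manip
import cv2
s=manip.sense(); print(s, manip.tcp_to_grasp)
for n in("side","top","wrist"):
    c=manip.get_calibration(n); print(n,c)
    im=manip.grab_frame(n); cv2.imwrite(f'pics/{n}0.png',im[:,:,::-1])
E
```

```text
pics
{'time_s': 0.0, 'joint_pos': array([-1.24567450e+00,  9.18701695e-02,  1.23186139e+00, -3.56000965e-05,
        1.81978289e+00, -5.67025284e-02]), 'joint_vel': array([-4.90300786e-04, -5.78679277e-04, -7.62399299e-04,  3.94567968e-04,
        7.92160267e-04,  6.21226869e-05]), 'joint_efforts': array([ 1.17112933e-03, -4.46450400e+01, -4.06444824e+01,  6.98230765e-02,
        2.92020041e-02, -1.33653648e-04]), 'ee_pos': array([ 223.46261441, -556.52592057,  221.51392984]), 'tcp_rot': array([-9.49951519e-04,  9.81831929e-01,  1.89750203e-01, -1.45675621e-04]), 'force': array([-0.45994035, -0.33074128,  0.10479755]), 'ft_torque': array([-0.02527698,  0.01150415, -0.00961661]), 'finger_gap': 87.76366210407156} 18.700000000000003
side {'K': array([[460.80599059,   0.        , 319.72868999],
       [  0.        , 460.80599059, 199.22169039],
       [  0.        ,   0.        ,   1.        ]]), 'R': array([[ 0.98249425, -0.18515242, -0.02058205],
       [-0.1211163 , -0.5509015 , -0.82573505],
       [ 0.14154816,  0.81377277, -0.56368254]]), 't': array([-550.36186732,   19.96436522, 1041.55566367])}
top {'K': array([[424.33601452,   0.        , 315.60688034],
       [  0.        , 424.33601452, 203.34148217],
       [  0.        ,   0.        ,   1.        ]]), 'R': array([[ 0.00324795, -0.99994501,  0.00997117],
       [-0.98062991, -0.0051377 , -0.19580239],
       [ 0.19584285, -0.00914207, -0.98059268]]), 't': array([-206.78393413,  553.41920601, 1008.55352852])}
wrist {'K': array([[296.2626652 ,   0.        , 319.78640813],
       [  0.        , 296.2626652 , 197.97332872],
       [  0.        ,   0.        ,   1.        ]]), 'R': array([[ 0.3726196 , -0.9279829 , -0.001541  ],
       [-0.89236378, -0.35877188,  0.27380582],
       [-0.25463998, -0.10065029, -0.96178376]]), 't': array([-599.16670035,  -33.7872224 ,  391.3508066 ])}
```

View pics/side0.png

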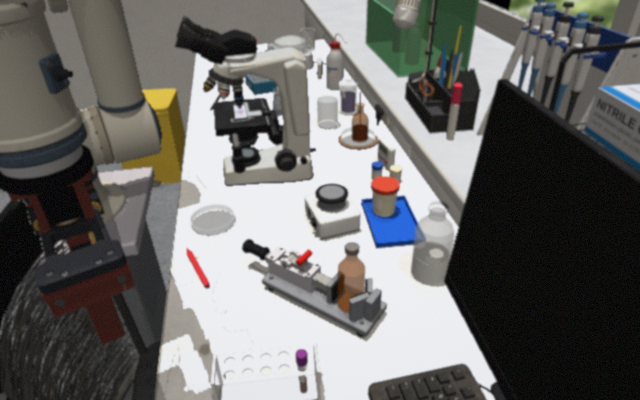

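View pics/top0.png

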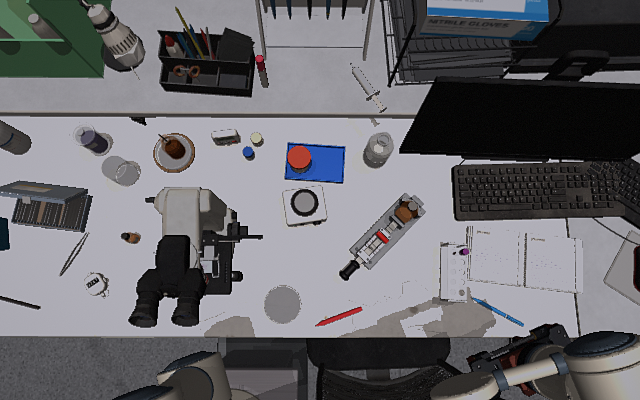

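View pics/wrist0.png

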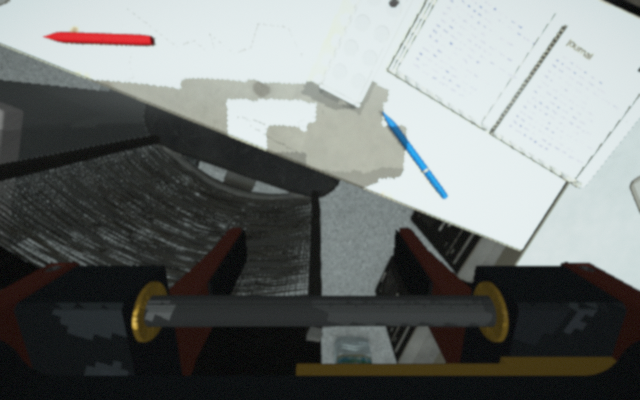

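The side and top pictures show the clamp with its black handle at top (347,270), red grip at about (382,237) and vial at (408,208). The mixer is at (303,203), the tray at (315,162), the cup at (299,157) and the bottle at (377,148). Next I'll enlarge the work area and measure.

```bash
cat > h.py <<'E'
import numpy as np,cv2
from bench import manip
def px(n,X,c=None):
    c=c or manip.get_calibration(n); p=c["K"]@(c["R"]@np.array(X,float)+c["t"]); return p[:2]/p[2]
def ray(n,u,v,c=None):
    c=c or manip.get_calibration(n); d=c["R"].T@np.linalg.solve(c["K"],[u,v,1]); return -c["R"].T@c["t"],d
def onz(n,u,v,z,c=None):
    o,d=ray(n,u,v,c); return o+d*(z-o[2])/d[2]
def tri(p1,p2,n1="top",n2="side"):
    o1,d1=ray(n1,*p1);o2,d2=ray(n2,*p2)
    A=np.stack([d1,-d2],1); s=np.linalg.lstsq(A,o2-o1,rcond=None)[0]
    a=o1+s[0]*d1;b=o2+s[1]*d2; return (a+b)/2,np.linalg.norm(a-b)
E
python3 - <<'E'
import cv2,numpy as np
t=cv2.imread('pics/top0.png');s=cv2.imread('pics/side0.png')
def crop(im,x0,y0,x1,y1,f,n): cv2.imwrite(n,cv2.resize(im[y0:y1,x0:x1],None,fx=f,fy=f,interpolation=cv2.INTER_CUBIC))
crop(t,270,130,440,290,4.5,'pics/tz.png');crop(s,230,170,460,340,3.4,'pics/sz.png')
for n,im in(('top',t),('side',s)):
    hsv=cv2.cvtColor(im,cv2.COLOR_BGR2HSV)
    for nm,lo,hi in(('red',(0,170,120),(8,255,255)),('blue',(105,180,80),(125,255,255)),('amber',(6,80,40),(18,220,200))):
        m=cv2.inRange(hsv,lo,hi)
        if nm=='red': m|=cv2.inRange(hsv,(172,170,120),(180,255,255))
        k,l,st,c=cv2.connectedComponentsWithStats(m)
        print(n,nm,[(st[i].tolist(),c[i].round(1).tolist()) for i in range(1,k) if st[i][4]>40])
E
```

```text
top red [([255, 55, 8, 7, 43], [258.7, 58.1]), ([288, 146, 23, 22, 400], [298.7, 156.6]), ([377, 232, 12, 11, 55], [382.4, 236.9]), ([316, 307, 46, 19, 170], [339.4, 316.3])]
top blue [([285, 144, 60, 38, 1371], [321.4, 165.0]), ([243, 147, 10, 9, 65], [247.4, 151.1])]
top amber [([173, 65, 12, 11, 61], [177.9, 70.2]), ([189, 66, 11, 12, 70], [194.0, 71.1]), ([153, 133, 42, 39, 225], [177.8, 155.1]), ([161, 136, 19, 18, 177], [170.3, 144.9]), ([395, 203, 23, 20, 241], [404.6, 213.0]), ([126, 233, 14, 10, 79], [132.8, 237.6])]
side red [([454, 83, 8, 20, 74], [457.6, 90.7]), ([373, 177, 25, 16, 326], [385.0, 184.5]), ([188, 251, 20, 35, 140], [197.6, 268.4]), ([297, 251, 14, 13, 76], [303.5, 257.1])]
side blue [([363, 198, 53, 48, 1543], [391.8, 224.5])]
side amber [([418, 79, 17, 18, 181], [426.0, 88.0]), ([353, 106, 14, 36, 362], [359.7, 125.5]), ([340, 138, 38, 11, 79], [359.8, 144.5]), ([85, 232, 10, 13, 42], [90.0, 238.3]), ([337, 256, 27, 57, 1020], [349.0, 281.8])]
```

View pics/tz.png

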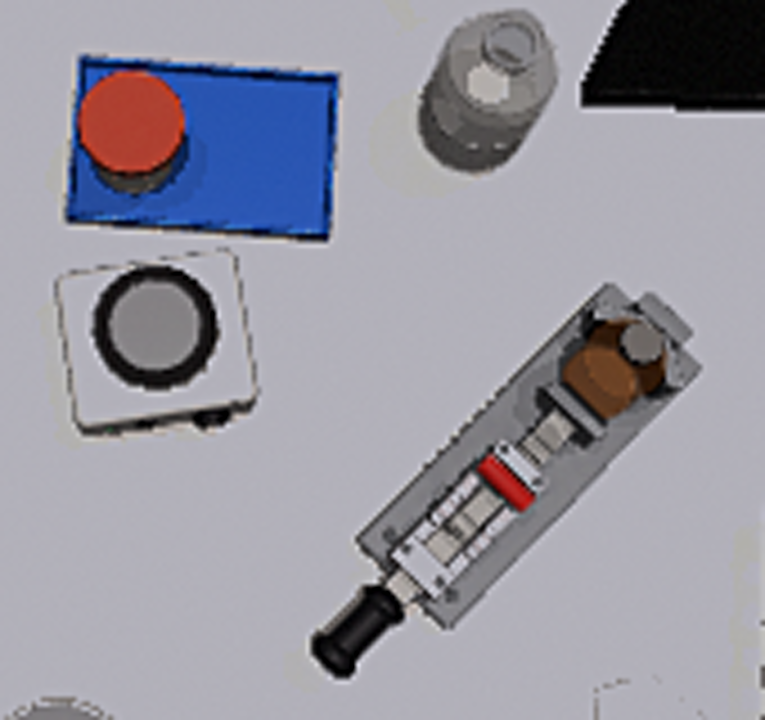

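View pics/sz.png

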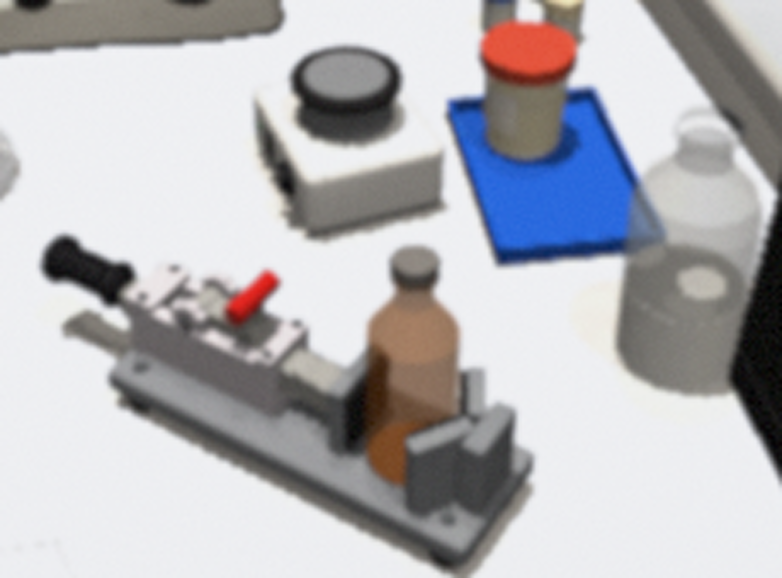

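Run:
```python
from h import *
np.set_printoptions(precision=1,suppress=True)
T=lambda x,y:(270+(x+.5)/4.5-.5,130+(y+.5)/4.5-.5); S=lambda x,y:(230+(x+.5)/3.4-.5,170+(y+.5)/3.4-.5)
P={}
for n,t,s,z in(('handle',(357,632),(88,267),47),('grip',(507,482),(252,297),81),('stopper',(642,342),(415,258),146),('mixer',(155,326),(348,76),78),('lid',(132,121),(528,45),70),('bottle',(513,45),(705,128),152)):
    p,g=tri(T(*t),S(*s)); print(n,p,'gap',g,'ztop',onz('top',*T(*t),z),'zside',onz('side',*S(*s),z))
    P[n]=onz('top',*T(*t),z)
for c in((80,55),(340,72),(328,240),(66,222)): print('tray',onz('top',*T(*c),14))
for c in((450,105),(597,92),(663,232),(500,262)): print('tray s',onz('side',*S(*c),14))
for c in((612,284),(700,368),(448,628),(358,542)): print('base',onz('top',*T(*c),24))
d=P['stopper']-P['handle'];print(np.linalg.norm(d[:2]),np.degrees(np.arctan2(d[1],d[0])))
d=P['grip']-P['handle'];print(np.linalg.norm(d[:2]),np.degrees(np.arctan2(d[1],d[0])))
for c in((57,275),(237,248),(258,395),(83,432)): print('mix',onz('top',*T(*c),62))
```

```text
handle [ 389.1 -286.5   50.9] gap 0.47712099736425023 ztop [ 389.5 -286.9   47. ] zside [ 388.8 -281.8   47. ]
grip [ 466.9 -365.    83.4] gap 1.4353956177954474 ztop [ 467.9 -365.4   81. ] zside [ 466.5 -362.3   81. ]
stopper [ 531.9 -425.3  146.2] gap 0.38208627189751915 ztop [ 532.1 -425.4  146. ] zside [ 531.7 -425.1  146. ]
mixer [ 553.4 -175.9   77.9] gap 0.9982501448197738 ztop [ 552.9 -175.9   78. ] zside [ 553.9 -175.9   78. ]
lid [ 670.1 -161.9   75.3] gap 0.4897264561740469 ztop [ 672.  -161.8   70. ] zside [ 672.6 -154.    70. ]
bottle [ 690.6 -363.7  149.1] gap 1.6506063709807999 ztop [ 688.7 -362.9  152. ] zside [ 689.6 -367.2  152. ]
tray [ 730.6 -128.5   14. ]
tray [ 721.  -283.6   14. ]
tray [ 617.8 -275.5   14. ]
tray [ 627.8 -122.    14. ]
tray s [ 631.3 -128.8   14. ]
tray s [ 729.  -134.8   14. ]
tray s [ 717.7 -280.6   14. ]
tray s [ 618.2 -286.7   14. ]
base [ 590.  -438.9   24. ]
base [ 540.9 -487.6   24. ]
base [ 392.9 -339.7   24. ]
base [ 440.5 -290.1   24. ]
198.8076719749803 -44.1670551290948
110.96584694642094 -45.02739464953007
mix [ 584.9 -120.7   62. ]
mix [ 600.9 -221.    62. ]
mix [ 517.7 -232.6   62. ]
mix [ 496.7 -136.6   62. ]
```

```bash
python3 - <<'E'
from h import *
np.set_printoptions(precision=1,suppress=True)
from scipy.spatial.transform import Rotation as Ro
s=manip.sense();c=manip.get_calibration('wrist')
q=s['tcp_rot'];R=Ro.from_quat([q[1],q[2],q[3],q[0]]).as_matrix()
C=-c['R'].T@c['t'];print(R, 'cam in tool',R.T@(C-s['ee_pos']))
for z in(0,100,200,300): print(z,'stage arm',onz('top',262,237,z),'edge',onz('top',237,215,z),'knob',onz('top',241,276,z))
for z in (0,100):print('back edge',onz('top',300,115,z),'monitor corner',onz('top',400,152,z))
print('tongue',onz('side',230+80/3.4,170+325/3.4,0),onz('side',230+80/3.4,170+325/3.4,20))
# clamp->world
print(px('side',(560,-90,0)),px('side',(560,-90,200)),px('side',(450,-90,150)))
E
python3 -c "
import cv2
s=cv2.imread('pics/side0.png');t=cv2.imread('pics/top0.png')
cv2.imwrite('pics/ms.png',cv2.resize(s[10:220,170:400],None,fx=2.8,fy=2.8,interpolation=2))
cv2.imwrite('pics/mt.png',cv2.resize(t[130:340,120:340],None,fx=2.8,fy=2.8,interpolation=2))"
```

```text
[[ 0.9  0.4 -0. ]
 [ 0.4 -0.9  0. ]
 [ 0.  -0.  -1. ]] cam in tool [  74.7   -0.3 -163.1]
0 stage arm [475.5 -66.    0. ] edge [533.2   1.1   0. ] knob [375.5 -15.3   0. ]
100 stage arm [463.7 -77.7 100. ] edge [516.1 -16.7 100. ] knob [372.8 -31.6 100. ]
200 stage arm [451.9 -89.4 200. ] edge [499.1 -34.5 200. ] knob [370.1 -47.9 200. ]
300 stage arm [ 440.1 -101.1  300. ] edge [482.1 -52.3 300. ] knob [367.4 -64.2 300. ]
back edge [ 813.4 -161.1    0. ] monitor corner [ 708.7 -433.5    0. ]
back edge [ 770.9 -164.2  100. ] monitor corner [ 675.7 -411.8  100. ]
tongue [ 380.9 -275.3    0. ] [ 381.4 -297.7   20. ]
[327. 200.] [325.8 118.7] [273.7 146.3]
```

View pics/ms.png

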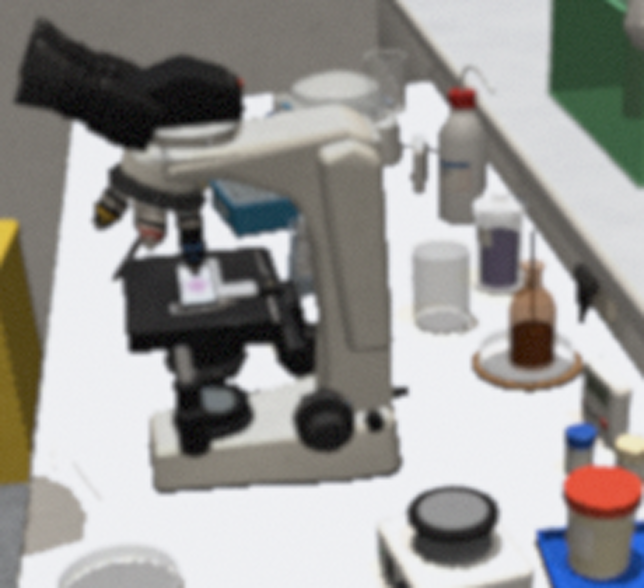

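View pics/mt.png

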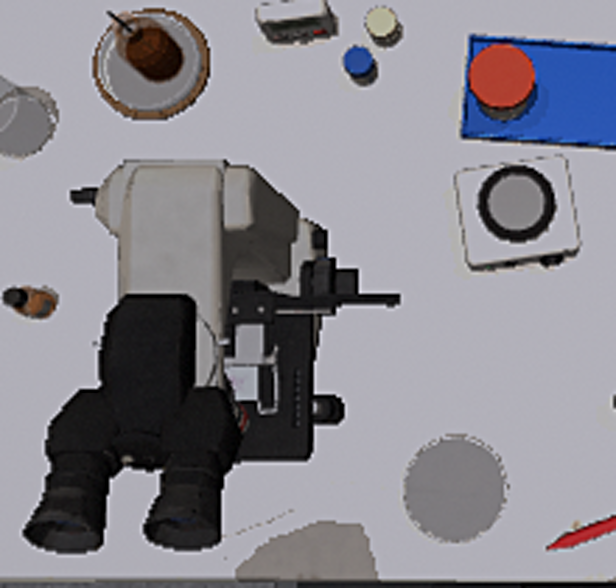

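The side and top pictures show the microscope's column well clear of the mixer; its nearest part is the thin stage arm at top (262,237). The clamp yaw is about -45°. I'll turn the jaws across the bar and hover over the red grip.

Request:
{"fn": "play_rows", "kwargs": {"commands": [[[0, 0, -113.2], [29.75, -8.8, 6.2], -1], [[0, 0, -113.2], [29.75, -8.8, 6.2], -1], [[0, 0, -113.2], [29.75, -8.8, 6.2], -1], [[0, 0, -113.2], [29.75, -8.8, 6.2], -1], [[0, 0, -113.2], [29.75, -8.8, 6.2], -1], [[0, 0, -113.2], [29.75, -8.8, 6.2], -1], [[0, 0, -113.2], [29.75, -8.8, 6.2], -1], [[0, 0, -113.2], [29.75, -8.8, 6.2], -1], [[0, 0, -113.2], [29.75, -8.8, 6.2], -1], [[0, 0, -113.2], [29.75, -8.8, 6.2], -1]], "squeeze": 15}}

```text
time_s: 1.15
ee_pos: [467.0, -363.8, 160.1]
tcp_rot: [-0.0, 0.586, 0.81, 0.0]
force: [-0.9, -0.7, -0.4]
finger_gap: 87.9
```

```bash
cat >> h.py <<'E'
from scipy.spatial.transform import Rotation as Ro
U=np.array([1,-1,0])/2**.5; V=np.array([1,1,0])/2**.5
O=np.array([478.2,-375.0,0])
def cl(x,y,z): return O+x*U+y*V+[0,0,z]
def pose():
    s=manip.sense();q=s['tcp_rot'];return s['ee_pos'],Ro.from_quat([q[1],q[2],q[3],q[0]]).as_matrix(),s
def to(p,bear=45):
    """shift (cm) and turn (deg) in tool axes to bring TCP to p, tool y to bearing"""
    e,R,s=pose(); b=np.radians(bear); y=np.array([np.cos(b),np.sin(b),0]);z=np.array([0,0,-1.]);x=np.cross(y,z)
    T=np.stack([x,y,z],1)
    r=np.degrees(Ro.from_matrix(R.T@T).as_rotvec())
    print('t',round(s['time_s'],2),'tcp',e.round(1),'turn',r.round(1),'shift cm',(R.T@(np.array(p)-e)/10).round(2),'F',s['force'].round(1),'gap',round(s['finger_gap'],1))
def snap(n,name):
    c=manip.get_calibration(n);im=manip.grab_frame(n);cv2.imwrite('pics/'+name,im[:,:,::-1]);return c,im
E
python3 - <<'E'
from h import *
to(cl(-16,0,150))
E
```

```text
t 1.15 tcp [ 467.  -363.8  160.1] turn [ -0.   -0.1 -26.8] shift cm [ 0.02 -0.01  1.01] F [-0.9 -0.7 -0.4] gap 87.9
```

Request:
{"fn": "play_rows", "kwargs": {"commands": [[[0, 0, -26.8], [0, 0, 1.0], -1], [[0, 0, -26.8], [0, 0, 1.0], -1], [[0, 0, -26.8], [0, 0, 1.0], -1], [[0, 0, -26.8], [0, 0, 1.0], -1], [[0, 0, -26.8], [0, 0, 1.0], -1]]}}

```text
time_s: 1.65
ee_pos: [466.8, -364.2, 150.4]
tcp_rot: [-0.0, 0.387, 0.922, 0.0]
force: [0.3, 0.7, 0.4]
finger_gap: 88.0
```

Run:
```python
from h import *
to(cl(-16,0,69))
c,im=snap('wrist','w1.png')
import pickle;pickle.dump(c,open('w1.pkl','wb'))
for k in((-16,0,81),(-16,17,81),(-16,-17,81),(75,0,146),(-125,0,47)): print(k,px('wrist',cl(*k),c).round(1))
```

```text
t 1.65 tcp [ 466.8 -364.2  150.4] turn [-0.  -0.  -0.6] shift cm [0.03 0.05 8.14] F [0.3 0.7 0.4] gap 88.0
(-16, 0, 81) [320.6 208.3]
(-16, 17, 81) [341.3 208.1]
(-16, -17, 81) [300.  208.5]
(75, 0, 146) [322.1 361.1]
(-125, 0, 47) [319.3  71.3]
```

View pics/w1.png

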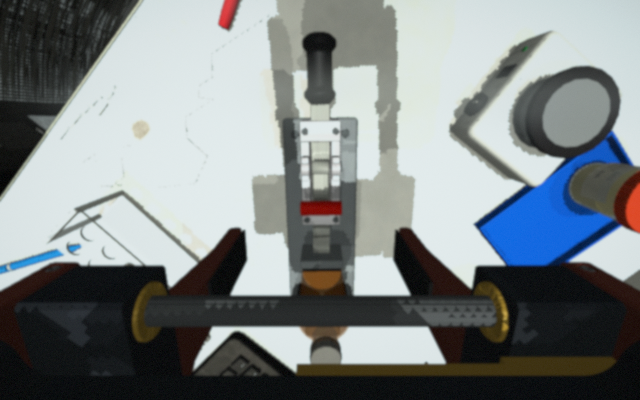

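The wrist view shows the red grip at (321,208), as predicted, and the bar line is vertical in the picture. I'll descend and pinch.

Request:
{"fn": "play_rows", "kwargs": {"commands": [[[0, 0, -0.6], [0, 0, 4.0], -1], [[0, 0, -0.6], [0, 0, 7.0], -1], [[0, 0, -0.6], [0.0, 0, 8.1], -1], [[0, 0, -0.6], [0.0, 0, 8.1], 0.3], [[0, 0, -0.6], [0.0, 0, 8.1], 1], [[0, 0, -0.6], [0.0, 0, 8.1], 1], [[0, 0, -0.6], [0.0, 0, 8.1], 1], [[0, 0, -0.6], [0.0, 0, 8.1], 1], [[0, 0, -0.6], [0, 0, 8.1], 1]], "squeeze": 15}}

```text
time_s: 2.6
ee_pos: [467.1, -364.5, 70.3]
tcp_rot: [0.0, 0.381, 0.925, -0.0]
force: [-0.2, -0.2, -0.2]
finger_gap: 43.2
```

Run:
```python
from h import *
to(cl(-16,0,69))
c,im=snap('wrist','w2.png')
c,im=snap('side','s2.png')
cv2.imwrite('pics/s2z.png',cv2.resize(im[170:340,200:430,::-1],None,fx=3.4,fy=3.4,interpolation=2))
```

```text
t 2.6 tcp [ 467.1 -364.5   70.3] turn [0.  0.1 0.2] shift cm [0.07 0.04 0.13] F [-0.2 -0.2 -0.2] gap 43.2
```

View pics/w2.png

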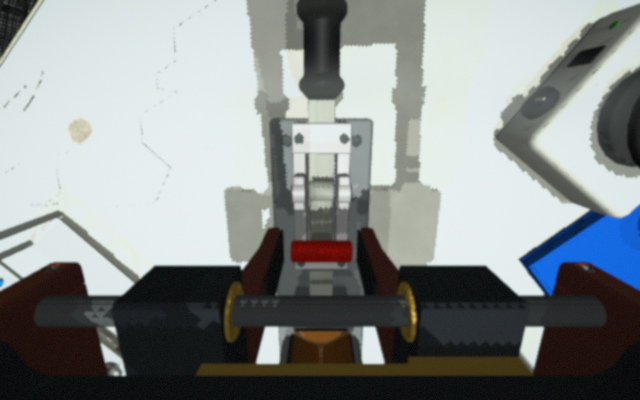

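View pics/s2z.png

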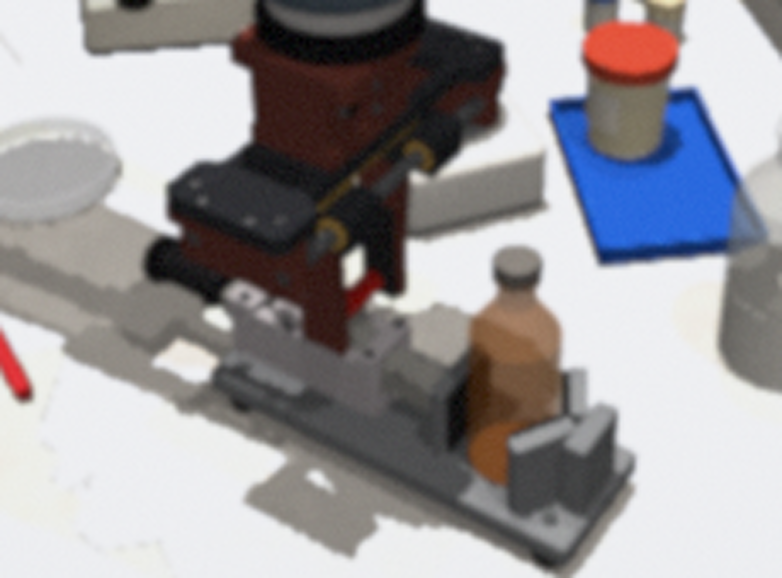

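The fingers are centred about the red grip (wrist (321,251)) and still closing. I'll finish the pinch and swing along the arc.

Request:
{"fn": "play_rows", "kwargs": {"commands": [[[0, 0, 0], [0, 0, 0], 1], [[0, 0, 0], [0, 0, 0], 1], [[0, 0, 0], [0, 0, 0], 1], [[0, 0, 0], [0.22, 0, -0.32], 1], [[0, 0, 0], [0.49, 0, -0.61], 1], [[0, 0, 0], [0.83, 0, -0.91], 1], [[0, 0, 0], [1.22, 0, -1.17], 1], [[0, 0, 0], [1.64, 0, -1.37], 1], [[0, 0, 0], [2.08, 0, -1.53], 1], [[0, 0, 0], [2.08, 0, -1.53], 1]], "squeeze": 15}}

```text
time_s: 3.7
ee_pos: [452.5, -349.2, 85.1]
tcp_rot: [0.001, 0.381, 0.925, 0.0]
force: [4.5, 2.7, -0.3]
finger_gap: 33.9
```

Run:
```python
from h import *
to(cl(-16,0,69))
c,im=snap('wrist','w3.png')
```

```text
t 3.7 tcp [ 452.5 -349.2   85.1] turn [0.1 0.  0.2] shift cm [-2.04 -0.02  1.62] F [ 4.5  2.7 -0.3] gap 33.9
```

View pics/w3.png

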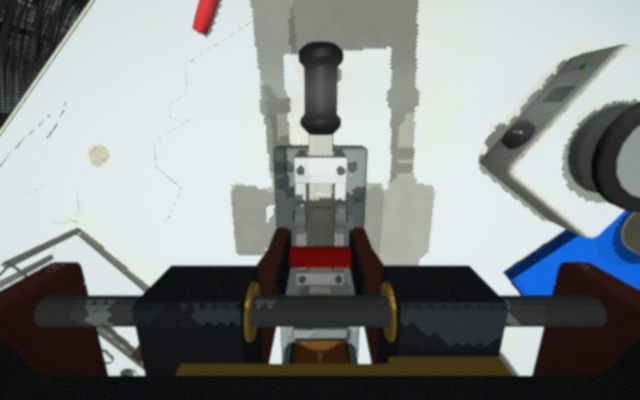

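Grip held (gap 33.9 mm, 5 N). I'll go on round the arc.

Request:
{"fn": "play_rows", "kwargs": {"commands": [[[0, 0, 0], [0.46, 0, -0.09], 1], [[0, 0, 0], [0.92, 0, -0.12], 1], [[0, 0, 0], [1.38, 0, -0.09], 1], [[0, 0, 0], [1.84, 0, 0], 1], [[0, 0, 0], [2.28, 0, 0.15], 1], [[0, 0, 0], [2.7, 0, 0.36], 1], [[0, 0, 0], [3.08, 0, 0.61], 1], [[0, 0, 0], [3.4, 0, 0.88], 1], [[0, 0, 0], [3.5, 0, 1.0], 1], [[0, 0, 0], [3.5, 0, 1.0], 1]]}}

```text
time_s: 4.75
ee_pos: [427.8, -324.6, 77.2]
tcp_rot: [0.001, 0.381, 0.925, 0.0]
force: [1.2, 7.1, 9.1]
finger_gap: 33.8
```

Run:
```python
from h import *
to(cl(-16,0,69))
c,im=snap('wrist','w4.png')
```

```text
t 4.75 tcp [ 427.8 -324.6   77.2] turn [0.1 0.1 0.2] shift cm [-5.53 -0.03  0.83] F [1.2 7.1 9.1] gap 33.8
```

View pics/w4.png

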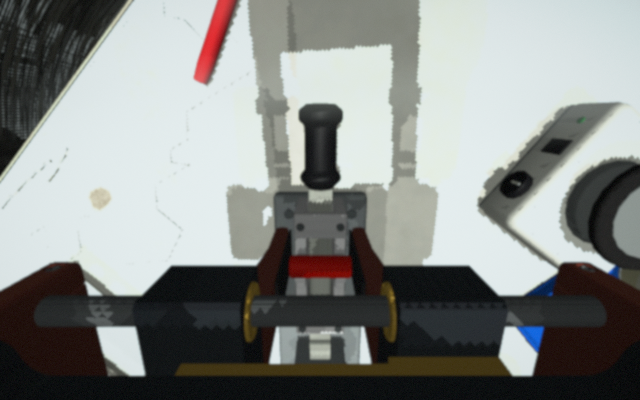

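The grip is over toward the handle. I'll release and rise.

Request:
{"fn": "play_rows", "kwargs": {"commands": [[[0, 0, 0], [0, 0, 0], -1], [[0, 0, 0], [0, 0, 0], -1], [[0, 0, 0], [0, 0, 0], -1], [[0, 0, 0], [0, 0, 0], -1], [[0, 0, 0], [0, 0, -3], -1], [[0, 0, 0], [0, 0, -6], -1], [[0, 0, 0], [3, 0, -6], -1], [[0, 0, 0], [5.5, 0, -6], -1], [[0, 0, 0], [5.5, 0, -6], -1]]}}

```text
time_s: 5.7
ee_pos: [387.0, -285.2, 135.1]
tcp_rot: [-0.0, 0.381, 0.925, -0.0]
force: [0.6, -0.8, -0.5]
finger_gap: 87.7
```

Run:
```python
from h import *
to(cl(-125,0,31))
c,im=snap('wrist','w5.png')
for k in((-74,0,84),(-16,0,81),(-125,0,47),(75,0,146)): print(k,px('wrist',cl(*k),c).round(1))
```

```text
t 5.7 tcp [ 387.  -285.2  135.1] turn [-0.  -0.   0.2] shift cm [-0.29  0.1  10.41] F [ 0.6 -0.8 -0.5] gap 87.7
(-74, 0, 84) [321.  278.5]
(-16, 0, 81) [320.7 335.2]
(-125, 0, 47) [321.2 205.2]
(75, 0, 146) [320.4 498.2]
```

View pics/w5.png

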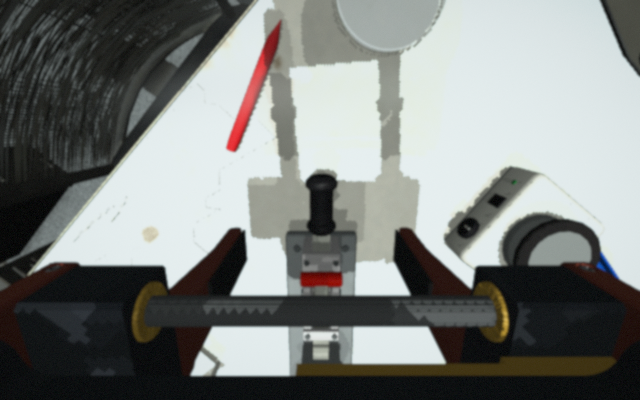

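The pawl is right back, with the grip at (321,279) as predicted, and the handle waist is at (321,204). I'll descend on the waist.

Request:
{"fn": "play_rows", "kwargs": {"commands": [[[0, 0, 0.2], [-0.25, 0.1, 5], -1], [[0, 0, 0.2], [-0.25, 0.1, 8.5], -1], [[0, 0, 0.2], [-0.25, 0.1, 10.4], -1], [[0, 0, 0.2], [-0.25, 0.1, 10.4], 1], [[0, 0, 0.2], [-0.25, 0.1, 10.4], 1], [[0, 0, 0.2], [-0.25, 0.1, 10.4], 1], [[0, 0, 0.2], [-0.25, 0.1, 10.4], 1], [[0, 0, 0.2], [-0.25, 0.1, 10.4], 1], [[0, 0, 0.2], [-0.25, 0.1, 10.4], 1], [[0, 0, 0.2], [-0.25, 0.1, 10.4], 1]], "squeeze": 25}}

```text
time_s: 6.75
ee_pos: [390.8, -287.4, 31.3]
tcp_rot: [0.0, 0.383, 0.924, -0.0]
force: [-0.0, -0.5, -0.1]
finger_gap: 35.3
```

Request:
{"fn": "play_rows", "kwargs": {"commands": [[[0, 0, 0], [0, 0, 0], 1], [[0, 0, 0], [0, 0, 0], 1], [[0, 0, 0], [0, 0, 0], 1], [[0, 0, 0], [0, 0, 0], 1]]}}

```text
time_s: 7.15
ee_pos: [390.6, -287.3, 30.9]
tcp_rot: [-0.0, 0.383, 0.924, 0.0]
force: [-0.6, 0.5, 0.4]
finger_gap: 20.1
```

Run:
```python
from h import *
to(cl(-159,0,31))
c,im=snap('wrist','w6.png')
```

```text
t 7.15 tcp [ 390.6 -287.3   30.9] turn [-0. -0.  0.] shift cm [ 3.51 -0.01 -0.01] F [-0.6  0.5  0.4] gap 20.1
```

View pics/w6.png

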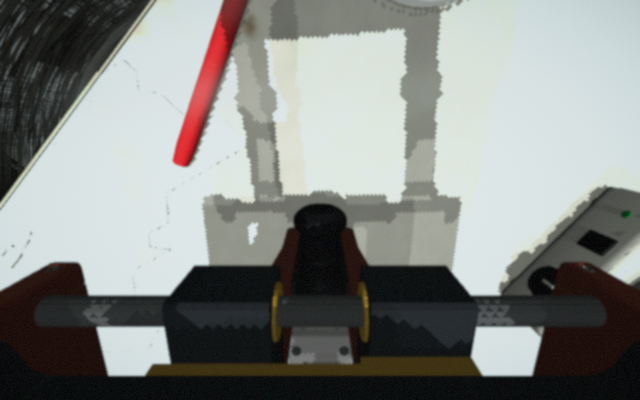

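Waist gripped (gap 20.1 mm). I'll pull steadily.

Request:
{"fn": "play_rows", "kwargs": {"commands": [[[0, 0, 0], [0.2, 0, 0], 1], [[0, 0, 0], [0.5, 0, 0], 1], [[0, 0, 0], [0.9, 0, 0], 1], [[0, 0, 0], [1.3, 0, 0], 1], [[0, 0, 0], [1.7, 0, 0], 1], [[0, 0, 0], [2.1, 0, 0], 1], [[0, 0, 0], [2.5, 0, 0], 1], [[0, 0, 0], [2.8, 0, 0], 1], [[0, 0, 0], [3.1, 0, 0], 1], [[0, 0, 0], [3.2, 0, 0], 1]]}}

```text
time_s: 8.2
ee_pos: [367.9, -264.5, 31.0]
tcp_rot: [0.0, 0.383, 0.924, -0.0]
force: [2.2, -2.0, -0.4]
finger_gap: 20.6
```

Request:
{"fn": "play_rows", "kwargs": {"commands": [[[0, 0, 0], [0.1, 0, 0], 1], [[0, 0, 0], [0.15, 0, 0], 1], [[0, 0, 0], [0.2, 0, 0], 1], [[0, 0, 0], [0.2, 0, 0], 1]]}}

```text
time_s: 8.6
ee_pos: [366.6, -263.3, 30.9]
tcp_rot: [-0.0, 0.383, 0.924, 0.0]
force: [1.0, -2.0, -0.9]
finger_gap: 20.4
```

Request:
{"fn": "play_rows", "kwargs": {"commands": [[[0, 0, 0], [0.05, 0, 0], 1], [[0, 0, 0], [0.1, 0, 0], 1], [[0, 0, 0], [0.15, 0, 0], 1], [[0, 0, 0], [0.15, 0, 0], 1]]}}

```text
time_s: 9.0
ee_pos: [366.6, -263.3, 31.4]
tcp_rot: [0.002, 0.383, 0.924, -0.001]
force: [4.9, -5.6, -2.9]
finger_gap: 20.2
```

Request:
{"fn": "play_rows", "kwargs": {"commands": [[[0, 0, 0], [0.1, 0, 0], 1], [[0, 0, 0], [0.2, 0, 0], 1], [[0, 0, 0], [0.2, 0, 0], 1]]}}

```text
time_s: 9.3
ee_pos: [366.7, -263.4, 32.3]
tcp_rot: [0.004, 0.383, 0.924, -0.002]
force: [10.6, -10.4, -3.9]
finger_gap: 20.6
```

Run:
```python
from h import *
to(cl(-159,0,31))
c,im=snap('side','s7.png')
cv2.imwrite('pics/s7z.png',cv2.resize(im[170:340,200:430,::-1],None,fx=3.4,fy=3.4,interpolation=2))
```

```text
t 9.3 tcp [ 366.7 -263.4   32.3] turn [0.  0.5 0. ] shift cm [ 0.12 -0.01  0.13] F [ 10.6 -10.4  -3.9] gap 20.6
```

View pics/s7z.png

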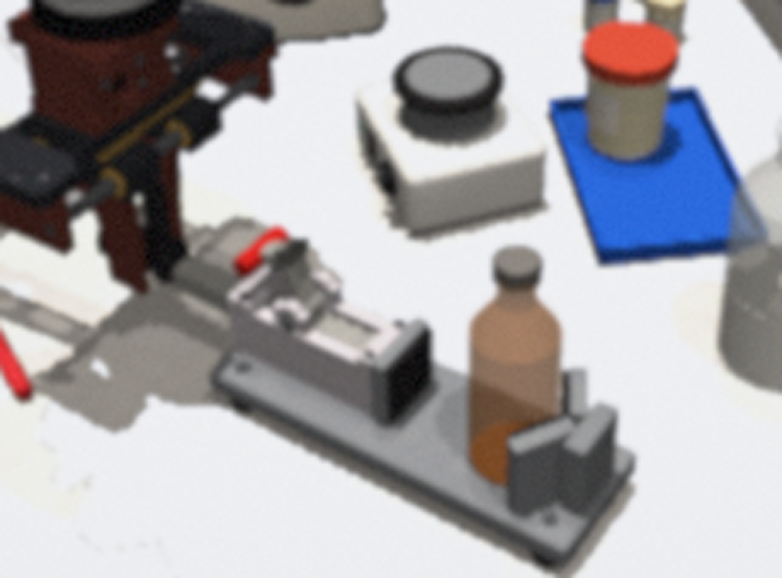

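The jaw is back against the channel end, the pawl is up, and the vial is standing. A 15 N pull gave no motion, so the bar is at its stop. I'll unload, open and rise.

Request:
{"fn": "play_rows", "kwargs": {"commands": [[[0, 0, 0], [-0.3, 0, 0], 1], [[0, 0, 0], [-0.3, 0, 0], -1], [[0, 0, 0], [-0.3, 0, 0], -1], [[0, 0, 0], [-0.3, 0, 0], -1], [[0, 0, 0], [-0.3, 0, 0], -1], [[0, 0, 0], [-0.3, 0, 0], -1], [[0, 0, 0], [-0.3, 0, -4], -1], [[0, 0, 0], [-0.3, 0, -8], -1], [[0, 0, 0], [-0.3, 0, -13], -1], [[0, 0, 0], [-0.3, 0, -17.5], -1]]}}

```text
time_s: 10.35
ee_pos: [366.0, -262.7, 208.1]
tcp_rot: [0.0, 0.383, 0.924, -0.0]
force: [-0.1, -1.2, 0.4]
finger_gap: 86.7
```

Run:
```python
from h import *
to(cl(75,0.5,205))
c,im=snap('top','t8.png')
cv2.imwrite('pics/t8z.png',cv2.resize(im[130:290,270:440,::-1],None,fx=4.5,fy=4.5,interpolation=2))
```

```text
t 10.35 tcp [ 366.  -262.7  208.1] turn [0. 0. 0.] shift cm [-23.37   0.03   0.32] F [-0.1 -1.2  0.4] gap 86.7
```

View pics/t8z.png

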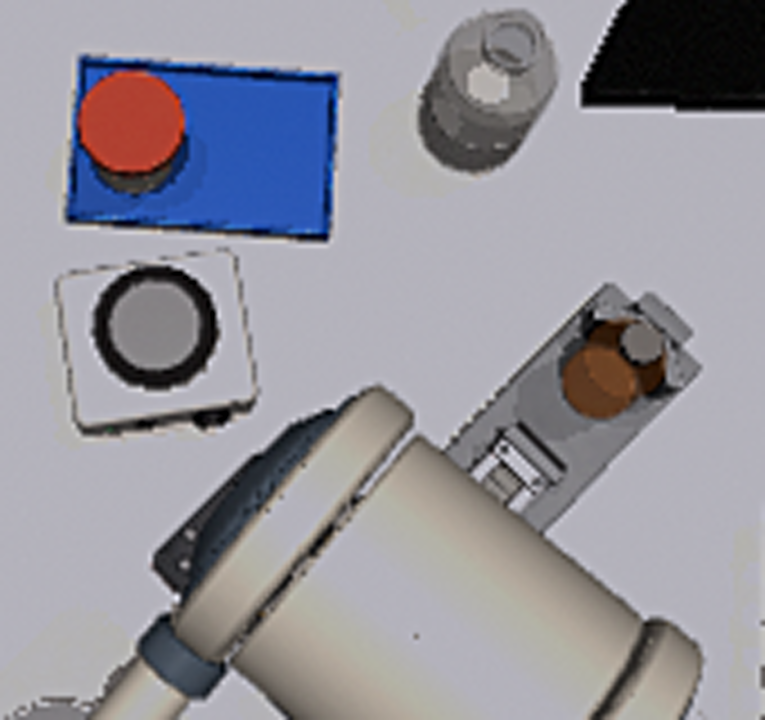

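Request:
{"fn": "play_rows", "kwargs": {"commands": [[[0, 0, 0], [-5, 0, 0], -1], [[0, 0, 0], [-10, 0, 0], -1], [[0, 0, 0], [-15, 0, 0], -1], [[0, 0, 0], [-20, 0, 0], -1], [[0, 0, 0], [-23.3, 0.1, 0.2], -1], [[0, 0, 0], [-23.3, 0.1, 0.2], -1], [[0, 0, 0], [-23.3, 0.1, 0.2], -1]]}}

```text
time_s: 11.1
ee_pos: [531.7, -426.9, 202.0]
tcp_rot: [-0.002, 0.383, 0.924, 0.001]
force: [0.6, -0.5, -0.4]
finger_gap: 87.3
```

Run:
```python
from h import *
to(cl(75,1,205))
c,im=snap('wrist','w9.png')
for k in((75,0,146),(75,0,104)): print(k,px('wrist',cl(*k),c).round(1))
import pickle;pickle.dump(c,open('w9.pkl','wb'))
```

```text
t 11.1 tcp [ 531.7 -426.9  202. ] turn [-0.  -0.2  0. ] shift cm [-0.05 -0.01 -0.3 ] F [ 0.6 -0.5 -0.4] gap 87.3
(75, 0, 146) [318.6 214.8]
(75, 0, 104) [318.8 199.8]
```

View pics/w9.png

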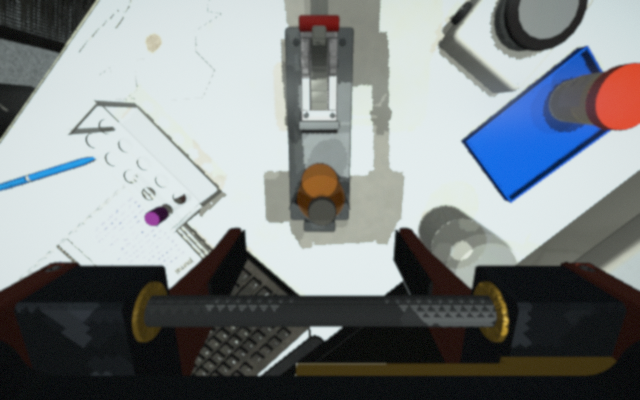

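The stopper is at (321,211), about 1 mm further toward +y and 2 mm toward the handle than predicted. I'll correct for that and descend.

Request:
{"fn": "play_rows", "kwargs": {"commands": [[[0, 0, 0], [0.15, 0.06, 2], -1], [[0, 0, 0], [0.15, 0.06, 4.5], -1], [[0, 0, 0], [0.15, 0.06, 7], -1], [[0, 0, 0], [0.15, 0.06, 9], -1], [[0, 0, 0], [0.15, 0.06, 11], -1], [[0, 0, 0], [0.15, 0.06, 12], -1], [[0, 0, 0], [0.15, 0.06, 12.5], -1], [[0, 0, 0], [0.15, 0.06, 12.8], -1], [[0, 0, 0], [0.15, 0.06, 12.8], -1]]}}

```text
time_s: 12.05
ee_pos: [531.3, -425.5, 77.0]
tcp_rot: [0.001, 0.382, 0.924, -0.0]
force: [-0.3, 0.1, 0.4]
finger_gap: 87.9
```

Run:
```python
from h import *
to(cl(75,1,72.3))
c,im=snap('wrist','w10.png')
c,im=snap('side','s10.png')
cv2.imwrite('pics/s10z.png',cv2.resize(im[170:340,200:430,::-1],None,fx=3.4,fy=3.4,interpolation=2))
```

```text
t 12.05 tcp [ 531.3 -425.5   77. ] turn [0.  0.1 0. ] shift cm [-0.17 -0.09  0.47] F [-0.3  0.1  0.4] gap 87.9
```

View pics/w10.png

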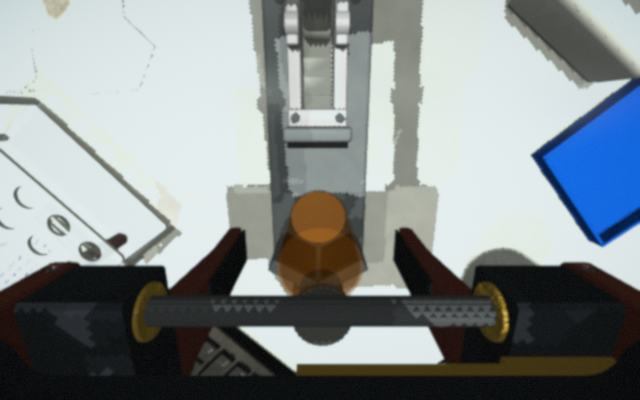

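View pics/s10z.png

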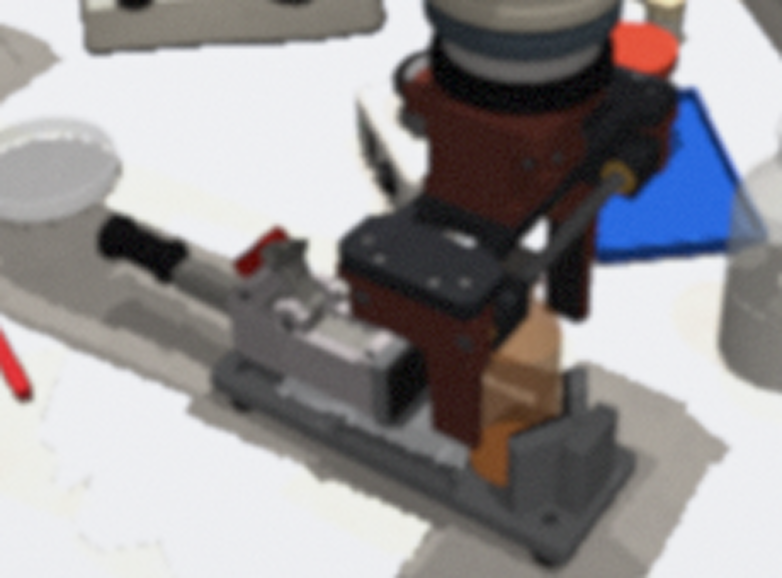

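The open fingers straddle the vial evenly, and the pawl and bar are still back. I'll drop 3 mm and close.

Request:
{"fn": "play_rows", "kwargs": {"commands": [[[0, 0, 0], [0, 0, 0.3], 0], [[0, 0, 0], [0, 0, 0.3], 0], [[0, 0, 0], [0, 0, 0.3], 0], [[0, 0, 0], [0, 0, 0.3], 0.2], [[0, 0, 0], [0, 0, 0.3], 1], [[0, 0, 0], [0, 0, 0.3], 1], [[0, 0, 0], [0, 0, 0.3], 1], [[0, 0, 0], [0, 0, 0.3], 1], [[0, 0, 0], [0, 0, 0.3], 1], [[0, 0, 0], [0, 0, 0.3], 1]], "squeeze": 25}}

```text
time_s: 13.15
ee_pos: [531.2, -425.4, 72.9]
tcp_rot: [0.0, 0.383, 0.924, -0.0]
force: [-0.1, -0.2, 0.6]
finger_gap: 43.5
```

Request:
{"fn": "play_rows", "kwargs": {"commands": [[[0, 0, 0], [0, 0, 0], 1], [[0, 0, 0], [0, 0, 0], 1], [[0, 0, 0], [0, 0, 0], 1], [[0, 0, 0], [0, 0, 0], 1]], "squeeze": 30}}

```text
time_s: 13.55
ee_pos: [531.2, -425.4, 73.0]
tcp_rot: [0.0, 0.383, 0.924, -0.0]
force: [0.3, 0.2, 0.4]
finger_gap: 43.4
```

Run:
```python
from h import *
to(cl(75,1,72.3))
c,im=snap('wrist','w11.png')
c,im=snap('side','s11.png')
cv2.imwrite('pics/s11z.png',cv2.resize(im[170:340,200:430,::-1],None,fx=3.4,fy=3.4,interpolation=2))
```

```text
t 13.55 tcp [ 531.2 -425.4   73. ] turn [0. 0. 0.] shift cm [-0.19 -0.08  0.07] F [0.3 0.2 0.4] gap 43.4
```

View pics/s11z.png

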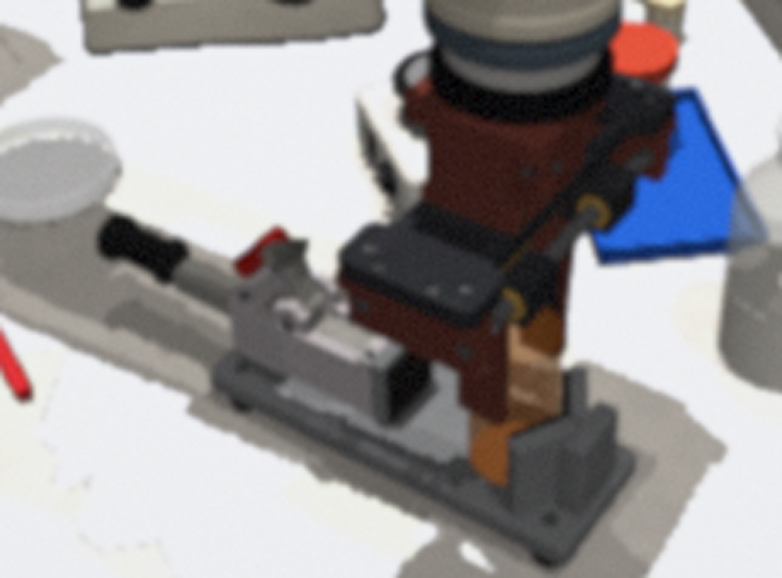

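Held (gap 43.4 mm), TCP 49 mm above the foot. I'll lift straight up.

Request:
{"fn": "play_rows", "kwargs": {"commands": [[[0, 0, 0], [0, 0, -0.3], 1], [[0, 0, 0], [0, 0, -1], 1], [[0, 0, 0], [0, 0, -2], 1], [[0, 0, 0], [0, 0, -3.5], 1], [[0, 0, 0], [0, 0, -5], 1], [[0, 0, 0], [0, 0, -7], 1], [[0, 0, 0], [0, 0, -9], 1], [[0, 0, 0], [0, 0, -11], 1], [[0, 0, 0], [0, 0, -12], 1], [[0, 0, 0], [0, 0, -12], 1]]}}

```text
time_s: 14.65
ee_pos: [531.8, -426.0, 196.2]
tcp_rot: [0.002, 0.383, 0.924, -0.001]
force: [-0.7, -0.5, -0.7]
finger_gap: 43.3
```

Run:
```python
from h import *
to((553.1,-175.9,180),0)
c,im=snap('side','s12.png')
cv2.imwrite('pics/s12z.png',cv2.resize(im[100:340,200:470,::-1],None,fx=2.5,fy=2.5,interpolation=2))
```

```text
t 14.65 tcp [ 531.8 -426.   196.2] turn [ 0.1  0.3 45. ] shift cm [16.18 19.19  1.55] F [-0.7 -0.5 -0.7] gap 43.3
```

View pics/s12z.png

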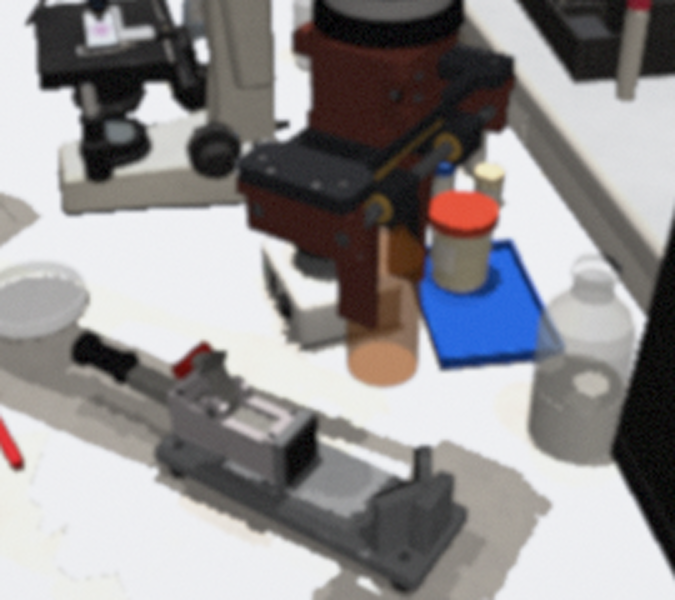

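The vial is lifted clear and upright. I'll carry it over the mixer.

Request:
{"fn": "play_rows", "kwargs": {"commands": [[[0, 0, 4], [1.2, 1.4, 0], 1], [[0, 0, 9], [3, 3.6, 0], 1], [[0, 0, 14], [5, 6, 0], 1], [[0, 0, 19], [7, 8.3, 0], 1], [[0, 0, 24], [9, 10.7, 0], 1], [[0, 0, 29], [11, 13, 0], 1], [[0, 0, 34], [13, 15.4, 0], 1], [[0, 0, 39], [14.6, 17.3, 0], 1], [[0, 0, 43], [15.6, 18.5, 0], 1], [[0, 0, 45], [16.2, 19.2, 0], 1]]}}

```text
time_s: 15.7
ee_pos: [551.9, -173.4, 191.4]
tcp_rot: [-0.001, 0.707, 0.707, -0.0]
force: [0.0, -0.5, -1.1]
finger_gap: 43.7
```

Request:
{"fn": "play_rows", "kwargs": {"commands": [[[0, 0, 0], [0, 0, 0], 1], [[0, 0, 0], [0, 0, 0], 1], [[0, 0, 0], [0, 0, 0], 1]]}}

```text
time_s: 16.0
ee_pos: [552.0, -175.7, 192.3]
tcp_rot: [-0.0, 0.707, 0.707, -0.0]
force: [-0.0, 0.5, -0.5]
finger_gap: 43.5
```

Run:
```python
from h import *
to((553.1,-175.9,135),0)
c,im=snap('side','s13.png')
cv2.imwrite('pics/s13z.png',cv2.resize(im[50:290,200:470,::-1],None,fx=2.5,fy=2.5,interpolation=2))
c,im=snap('wrist','w13.png')
print(px('wrist',(553.1,-175.9,78),c),px('side',(553.1,-175.9,78)))
```

```text
t 16.0 tcp [ 552.  -175.7  192.3] turn [-0.1 -0.   0. ] shift cm [-0.02  0.11  5.73] F [-0.   0.5 -0.5] gap 43.5
[321.329579   194.18899197] [331.59477107 192.04391775]
```

View pics/s13z.png

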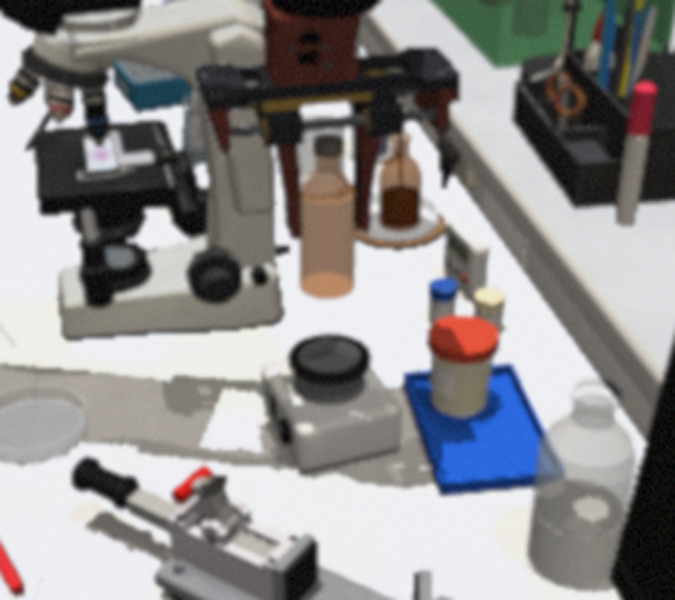

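View pics/w13.png

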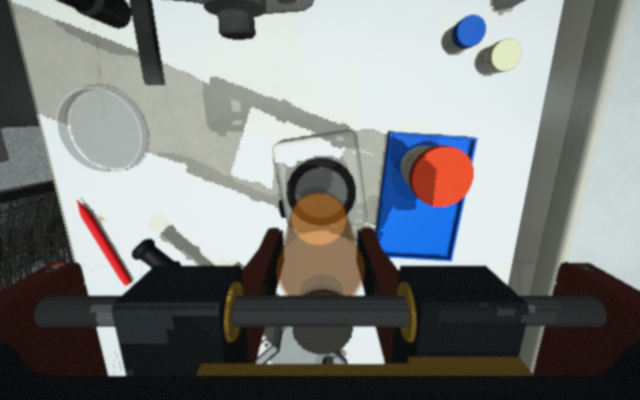

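Run:
```python
from h import *
print(onz('wrist',319.5,219,143.3),onz('side',200+327.5/2.5,50+284/2.5,143.3),onz('wrist',321.5,191,78))
```

```text
[ 551.4397893  -177.76655078  143.3       ] [ 552.68992888 -174.15046817  143.3       ] [ 553.32999616 -172.74475574   78.        ]
```

The vial hangs upright; foot and platform centre agree within about 2 mm. I'll lower it onto the platform.

Request:
{"fn": "play_rows", "kwargs": {"commands": [[[0, 0, 0], [0, 0.1, 1.5], 1], [[0, 0, 0], [0, 0.1, 3], 1], [[0, 0, 0], [0, 0.1, 4.5], 1], [[0, 0, 0], [0, 0.1, 5.5], 1], [[0, 0, 0], [0, 0.1, 6.1], 1], [[0, 0, 0], [0, 0.1, 6.4], 1], [[0, 0, 0], [0, 0.1, 6.6], 1], [[0, 0, 0], [0, 0.1, 6.8], 1], [[0, 0, 0], [0, 0.1, 7.0], 1], [[0, 0, 0], [0, 0.1, 7.1], 1]], "squeeze": 40}}

```text
time_s: 17.1
ee_pos: [553.5, -175.2, 122.9]
tcp_rot: [0.001, 0.707, 0.707, 0.0]
force: [-1.4, 0.4, 4.1]
finger_gap: 43.2
```

Request:
{"fn": "play_rows", "kwargs": {"commands": [[[0, 0, 0], [0, 0, 0.1], 1], [[0, 0, 0], [0, 0, 0.2], 1], [[0, 0, 0], [0, 0, 0.2], 1]]}}

```text
time_s: 17.4
ee_pos: [553.5, -175.2, 120.7]
tcp_rot: [0.001, 0.707, 0.707, 0.0]
force: [-1.7, 0.8, 6.6]
finger_gap: 43.3
```

Request:
{"fn": "play_rows", "kwargs": {"commands": [[[0, 0, 0], [0, 0, 0.1], 1], [[0, 0, 0], [0, 0, 0.2], 1], [[0, 0, 0], [0, 0, 0.25], 1], [[0, 0, 0], [0, 0, 0.25], 1]]}}

```text
time_s: 17.8
ee_pos: [553.6, -175.3, 119.8]
tcp_rot: [0.001, 0.707, 0.707, 0.0]
force: [-3.8, 0.6, 10.9]
finger_gap: 43.1
```

Request:
{"fn": "play_rows", "kwargs": {"commands": [[[0, 0, 0], [0, 0, 0.1], 1], [[0, 0, 0], [0, 0, 0.2], 1], [[0, 0, 0], [0, 0, 0.2], 1]]}}

```text
time_s: 18.1
ee_pos: [553.7, -175.4, 119.7]
tcp_rot: [0.002, 0.707, 0.707, 0.001]
force: [-7.6, 1.2, 18.8]
finger_gap: 43.3
```

The platform has bottomed: the tool stopped at 119.7 mm while the force rose to 19 N. I'll hold here.

Request:
{"fn": "play_rows", "kwargs": {"commands": [[[0, 0, 0], [0, 0, 0], 1], [[0, 0, 0], [0, 0, 0], 1], [[0, 0, 0], [0, 0, 0], 1], [[0, 0, 0], [0, 0, 0], 1], [[0, 0, 0], [0, 0, 0], 1], [[0, 0, 0], [0, 0, 0], 1], [[0, 0, 0], [0, 0, 0], 1], [[0, 0, 0], [0, 0, 0], 1], [[0, 0, 0], [0, 0, 0], 1], [[0, 0, 0], [0, 0, 0], 1]]}}

```text
time_s: 19.1
ee_pos: [553.6, -175.4, 119.7]
tcp_rot: [0.002, 0.707, 0.707, 0.001]
force: [-7.7, 1.4, 17.6]
finger_gap: 43.1
```

Request:
{"fn": "play_rows", "kwargs": {"commands": [[[0, 0, 0], [0, 0, 0], 1], [[0, 0, 0], [0, 0, 0], 1], [[0, 0, 0], [0, 0, 0], 1], [[0, 0, 0], [0, 0, 0], 1], [[0, 0, 0], [0, 0, 0], 1], [[0, 0, 0], [0, 0, 0], 1], [[0, 0, 0], [0, 0, 0], 1]]}}

```text
time_s: 19.8
ee_pos: [553.6, -175.4, 119.7]
tcp_rot: [0.002, 0.707, 0.707, 0.001]
force: [-8.1, 1.9, 17.7]
finger_gap: 43.2
```

Run:
```python
from h import *
to((672,-241,180),0)
c,im=snap('side','s14.png')
cv2.imwrite('pics/s14z.png',cv2.resize(im[50:290,200:470,::-1],None,fx=2.5,fy=2.5,interpolation=2))
```

```text
t 19.8 tcp [ 553.6 -175.4  119.7] turn [0.2 0.1 0. ] shift cm [-6.57 11.86 -5.98] F [-8.1  1.9 17.7] gap 43.2
```

View pics/s14z.png

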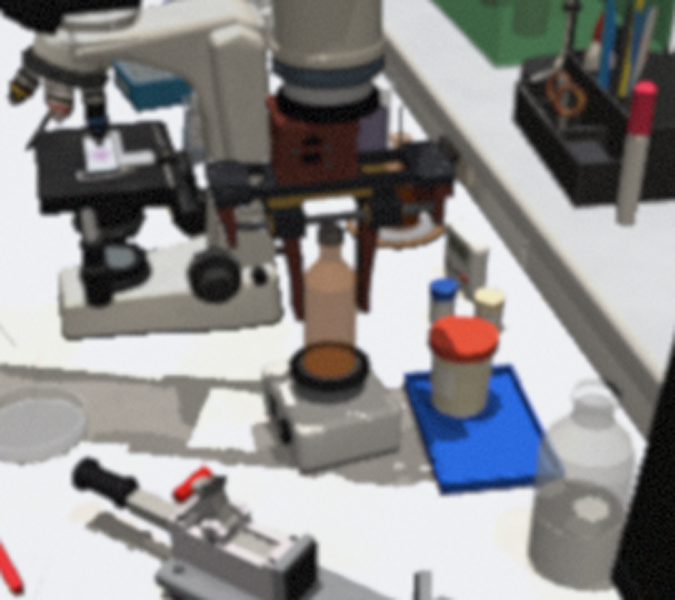

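The picture shows the platform sunk into the case at (330,368), with the vial upright on it. Held 1.7 s. I'll rise and carry the vial to the tray.

Request:
{"fn": "play_rows", "kwargs": {"commands": [[[0, 0, 0], [0, 0, -0.5], 1], [[0, 0, 0], [0, 0, -1], 1], [[0, 0, 0], [0, 0, -2], 1], [[0, 0, 0], [0, 0, -3.5], 1], [[0, 0, 0], [0, 0, -5], 1], [[0, 0, 0], [0, 0, -6.5], 1], [[0, 0, 0], [0, 0, -7.5], 1], [[0, 0, 0], [0, 0, -8], 1], [[0, 0, 0], [0, 0, -8], 1]]}}

```text
time_s: 20.75
ee_pos: [553.6, -175.2, 196.5]
tcp_rot: [0.001, 0.707, 0.707, 0.0]
force: [0.4, -0.3, -1.3]
finger_gap: 43.0
```

Request:
{"fn": "play_rows", "kwargs": {"commands": [[[0, 0, 0], [-0.8, 1.2, 0], 1], [[0, 0, 0], [-2, 3, 0], 1], [[0, 0, 0], [-3, 5, 0], 1], [[0, 0, 0], [-4, 7, 0], 1], [[0, 0, 0], [-5, 9, 0], 1], [[0, 0, 0], [-6, 10.5, 0], 1], [[0, 0, 0], [-6.6, 11.5, 0], 1], [[0, 0, 0], [-6.9, 11.9, 0], 1], [[0, 0, 0], [-6.9, 11.9, 0], 1], [[0, 0, 0], [-6.9, 11.9, 0], 1]]}}

```text
time_s: 21.75
ee_pos: [671.9, -243.8, 195.0]
tcp_rot: [-0.0, 0.707, 0.707, -0.0]
force: [-0.6, 0.3, -1.0]
finger_gap: 43.2
```

Run:
```python
from h import *
to((672,-243.5,60),0)
c,im=snap('side','s15.png')
cv2.imwrite('pics/s15z.png',cv2.resize(im[50:290,200:470,::-1],None,fx=2.5,fy=2.5,interpolation=2))
c,im=snap('wrist','w15.png')
import pickle;pickle.dump(c,open('w15.pkl','wb'))
```

```text
t 21.75 tcp [ 671.9 -243.8  195. ] turn [-0. -0.  0.] shift cm [ 0.03  0.02 13.5 ] F [-0.6  0.3 -1. ] gap 43.2
```

View pics/s15z.png

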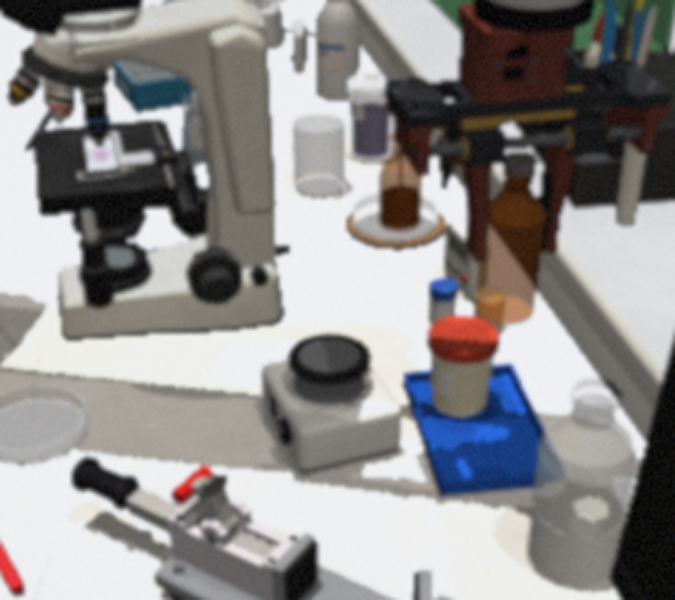

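View pics/w15.png

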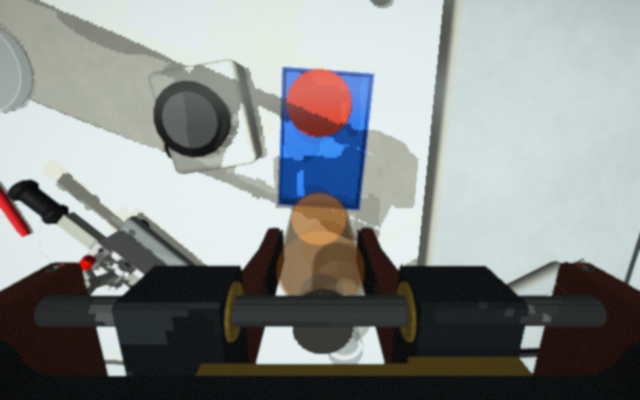

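Run:
```python
from h import *
np.set_printoptions(precision=1,suppress=True)
C=[onz('wrist',*p,14) for p in((283,68),(373,74),(360,209),(277,204))];print(C,np.mean(C,0)); print(onz('wrist',319,103,70),onz('wrist',346,345,152))
```

```text
[array([ 632. , -121.6,   14. ]), array([ 729.1, -127.5,   14. ]), array([ 720.9, -280.9,   14. ]), array([ 619.6, -274.6,   14. ])] [ 675.4 -201.1   14. ]
[ 670.8 -159.2   70. ] [ 693.8 -356.8  152. ]
```

The wrist view gives the tray centre as (675,-201), so the free half's middle is near (672,-241). I'll lower the vial there, 2 mm toward +y.

Request:
{"fn": "play_rows", "kwargs": {"commands": [[[0, 0, 0], [0.2, 0, 1.5], 1], [[0, 0, 0], [0.2, 0.05, 3.5], 1], [[0, 0, 0], [0.2, 0.05, 6], 1], [[0, 0, 0], [0.2, 0.05, 8.5], 1], [[0, 0, 0], [0.2, 0.05, 10.5], 1], [[0, 0, 0], [0.2, 0.05, 12], 1], [[0, 0, 0], [0.2, 0.05, 13], 1], [[0, 0, 0], [0.2, 0.05, 13.4], 1], [[0, 0, 0], [0.2, 0.05, 13.6], 1], [[0, 0, 0], [0.2, 0.05, 13.6], 1]]}}

```text
time_s: 22.85
ee_pos: [673.2, -242.2, 60.4]
tcp_rot: [0.001, 0.707, 0.707, 0.0]
force: [0.5, -1.0, -1.1]
finger_gap: 43.0
```

Run:
```python
from h import *
to((672.2,-241.5,52),0)
c,im=snap('side','s16.png')
cv2.imwrite('pics/s16z.png',cv2.resize(im[120:320,300:500,::-1],None,fx=3,fy=3,interpolation=2))
```

```text
t 22.85 tcp [ 673.2 -242.2   60.4] turn [0.1 0.  0. ] shift cm [ 0.07 -0.1   0.84] F [ 0.5 -1.  -1.1] gap 43.0
```

View pics/s16z.png

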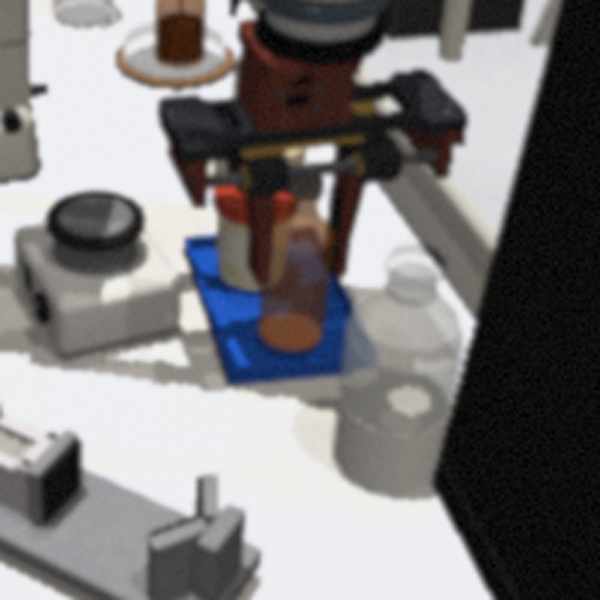

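The vial is upright just over the tray's free half, clear of the cup and walls. Gently down.

Request:
{"fn": "play_rows", "kwargs": {"commands": [[[0, 0, 0], [0, 0, 0.2], 1], [[0, 0, 0], [0, 0, 0.4], 1], [[0, 0, 0], [0, 0, 0.5], 1], [[0, 0, 0], [0, 0, 0.6], 1], [[0, 0, 0], [0, 0, 0.7], 1], [[0, 0, 0], [0, 0, 0.7], 1], [[0, 0, 0], [0, 0, 0.7], 1]]}}

```text
time_s: 23.6
ee_pos: [672.8, -242.1, 52.4]
tcp_rot: [0.0, 0.707, 0.707, 0.0]
force: [-0.0, -0.5, -1.3]
finger_gap: 43.1
```

Request:
{"fn": "play_rows", "kwargs": {"commands": [[[0, 0, 0], [0, 0, 0.05], 1], [[0, 0, 0], [0, 0, 0.1], 1], [[0, 0, 0], [0, 0, 0.15], 1], [[0, 0, 0], [0, 0, 0.15], 1]]}}

```text
time_s: 24.0
ee_pos: [672.9, -242.2, 51.9]
tcp_rot: [0.0, 0.707, 0.707, 0.0]
force: [-1.0, -0.0, 4.0]
finger_gap: 43.5
```

Contact (4 N). I'll ease off, open and rise.

Request:
{"fn": "play_rows", "kwargs": {"commands": [[[0, 0, 0], [0, 0, -0.08], 1], [[0, 0, 0], [0, 0, -0.08], 1], [[0, 0, 0], [0, 0, -0.08], -0.1], [[0, 0, 0], [0, 0, -0.08], -0.4], [[0, 0, 0], [0, 0, -0.08], -1], [[0, 0, 0], [0, 0, -0.08], -1], [[0, 0, 0], [0, 0, -0.08], -1], [[0, 0, 0], [0, 0, -0.08], -1], [[0, 0, 0], [0, 0, -0.08], -1], [[0, 0, 0], [0, 0, -0.08], -1]]}}

```text
time_s: 25.0
ee_pos: [672.8, -242.1, 51.7]
tcp_rot: [0.0, 0.707, 0.707, 0.0]
force: [0.1, -0.5, 0.7]
finger_gap: 88.0
```

Run:
```python
from h import *
to((672.2,-241.5,210),0)
c,im=snap('wrist','w17.png')
```

```text
t 25.0 tcp [ 672.8 -242.1   51.7] turn [0. 0. 0.] shift cm [  0.06  -0.06 -15.83] F [ 0.1 -0.5  0.7] gap 88.0
```

View pics/w17.png

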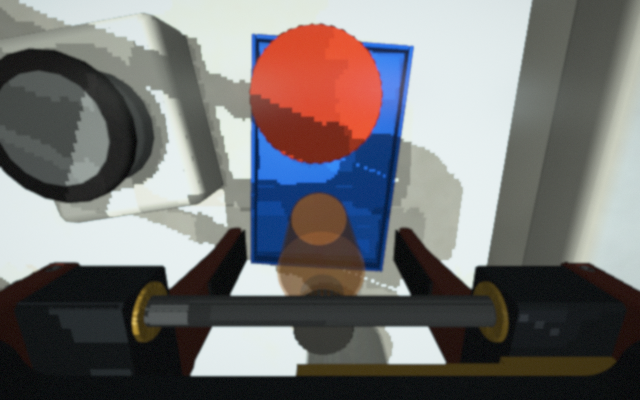

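The vial stands in the tray between open fingers. I'll rise straight up and back away.

Request:
{"fn": "play_rows", "kwargs": {"commands": [[[0, 0, 0], [0, 0, -1], -1], [[0, 0, 0], [0, 0, -3], -1], [[0, 0, 0], [0, 0, -6], -1], [[0, 0, 0], [0, 0, -9], -1], [[0, 0, 0], [0, 0, -12], -1], [[0, 0, 0], [0, 0, -15], -1], [[0, 0, 0], [0, 0, -18], -1], [[0, 0, 0], [-3, -4, -19], -1], [[0, 0, 0], [-7, -8, -19], -1], [[0, 0, 0], [-11, -12, -19], -1]]}}

```text
time_s: 26.05
ee_pos: [562.0, -342.8, 243.6]
tcp_rot: [0.001, 0.706, 0.708, 0.0]
force: [0.1, -0.2, -0.1]
finger_gap: 87.9
```

Request:
{"fn": "play_rows", "kwargs": {"commands": [[[0, 0, 0], [-3, -3, 0], -1], [[0, 0, 0], [-6, -6, 0], -1], [[0, 0, 0], [-6, -6, 0], -1], [[0, 0, 0], [-6, -6, 0], -1]]}}

```text
time_s: 26.45
ee_pos: [502.2, -402.8, 242.8]
tcp_rot: [0.001, 0.708, 0.706, 0.0]
force: [0.5, -0.5, -0.3]
finger_gap: 87.8
```

Run:
```python
from h import *
np.set_printoptions(precision=1,suppress=True)
c,im=snap('side','s18.png')
cv2.imwrite('pics/s18z.png',cv2.resize(im[130:340,220:470,::-1],None,fx=3,fy=3,interpolation=2))
c,im=snap('top','t18.png')
cv2.imwrite('pics/t18z.png',cv2.resize(im[130:290,270:440,::-1],None,fx=4.5,fy=4.5,interpolation=2))
print(pose()[2]['time_s'],pose()[0],px('side',cl(-159,0,47)),px('top',cl(-159,0,47)),px('top',(672.5,-241.5,125)),px('side',(672.5,-241.5,125)))
```

```text
26.55 [ 503.5 -401.5  242.3] [242.3 243.2] [339.1 279.8] [331.5 149.5] [400.5 182.4]
```

View pics/s18z.png

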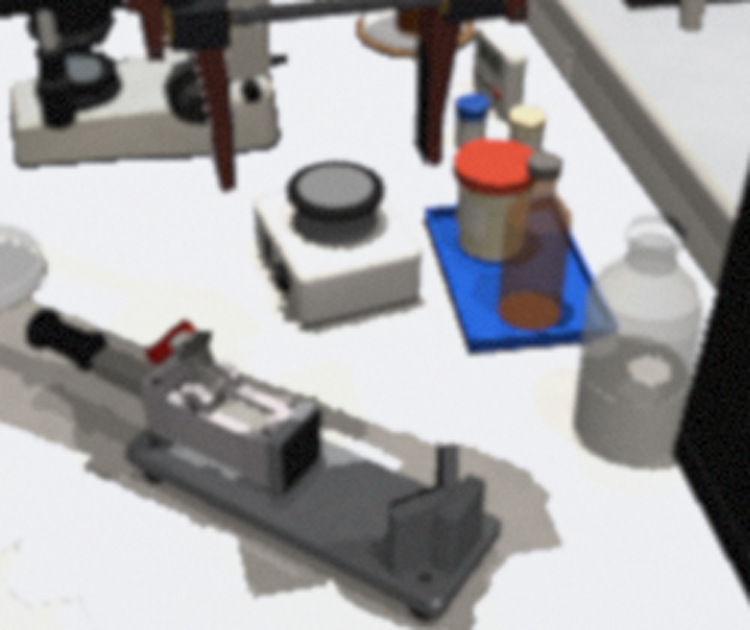

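View pics/t18z.png

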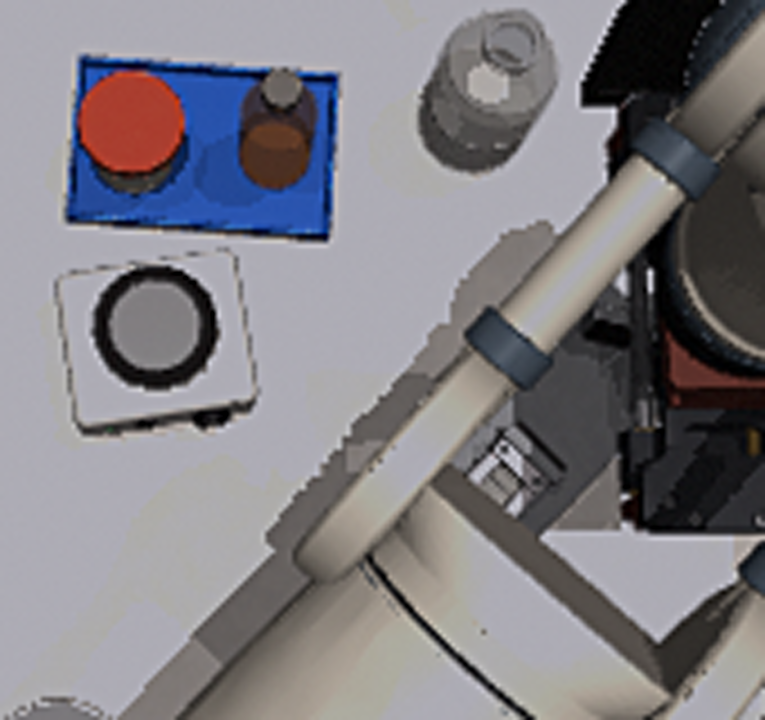

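The vial stands upright in the tray's free half, with the stopper at side crop (545,165) and top crop (281,88). Cup and bottle are at the same pixels as at the start, the pawl is back, and the handle is at its stop position (side crop (66,339)). Handing in.

```bash
python3 -c "
from bench import manip
print(manip.hand_in())"
```

```text
the job is handed in; nothing more can be done
None
```

The job is done as asked and was handed in at about 26.6 s of the 72 s allowed.

- **Pawl and bar:** I swung the pawl right back, and it stayed there. I then pulled the bar 34 mm to its stop, where a 15 N pull gave no further motion; the vial stayed standing.
- **Mixer:** I lifted the vial out upright and pressed it on the platform's middle. The platform was fully down at 18–19 N, held for about 1.7 s.
- **Tray:** I set the vial down in the tray's free half with about 4 N, let go, and backed the arm away.

**Last checks:** The final side and top pictures show the vial upright in the tray, the pawl and handle still back, and the platform free again. The cup and bottle are at the same pixels as at the start.

**Disagreements:** The views differed by up to about 6 mm on the tray's position, 3 mm on the mixer's centre and 2 mm on the stopper. All were within the margins I had, and no check failed.

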